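# Load the drying pot and hold its bayonet lid at the vent mark

## Task

Stack the two loose sample tiles squarely on the drying pot's stand, one flush on the other, and let go of them. Then put the bayonet lid over them, its lugs down through the two slots of the collar until it sits fully home, and turn it clockwise (seen from above) against its return spring to the half-way vent mark, short of the lock click: never turn it through to the lock. Finish while still gripping the lid's handle and holding it still at the half-way mark (do not let go: the spring would turn it back), and leave the jar, the roll of tape and the dropper bottle where they are.

Things in the scene. Friction and masses are not known exactly. Their poses are not given: they have to be found in the camera images.
- tile_a: loose rectangular glazed tile with a wood grain, 72 x 32 x 6 mm, lying flat on the table, well to the right of the pot. Origin at the centre of its underside; x along its 72 mm length, y along its 32 mm width. 34 g. Take it by its long sides. Either tile may go underneath.
- tile_b: the other loose tile, same size, axes and origin as tile_a.
- pot: drying pot, fixed: grey foot 164 mm across, 10 mm thick; grey collar ring on it (136 mm outside, 109 mm clear opening, top at z 30 mm); tile stand in the middle. Origin on the axis at the underside, z up. The lid sits inside the collar on the foot: home, its origin is at pot z = 10 mm. Under the collar's rim (z 22 to 30 mm) lugs turn clockwise only; a stop blocks the other way.
- stand_top (a point): centre of the stand's top face (64 x 24 mm, long side along x), 34 mm above the table; axes as the pot's. Two stacked tiles reach to 46 mm.
- slot (a point): one of the collar's two slots for the lugs, at pot +x (the other, alike, at -x): 18 mm wide, cut through the rim; this point lies at its middle, 58 mm from the axis, at z 30 mm. Axes as the pot's.
- vent_mark (a point): the single raised rib on the collar's rim 30 degrees clockwise from above of the +x slot: half way, the vent mark (one likewise for the other slot). A pair of ribs at 60 degrees marks the lock. Sprung balls in the collar begin to resist when the lid has turned about 40 degrees and click as it passes over them to the lock. Point 61 mm from the axis.
- lid: loose round metal bell lid, open below: 104 mm outside, 98 mm inside diameter, 50 mm high to its flat top, 45 mm deep inside, about 0.22 kg, standing upright. Origin on the axis at the lower rim, z up. Two lugs stick out at lid +x and -x, 12 mm wide, out to 60 mm from the axis, 3 to 8 mm above the rim; either fits either slot. In the collar: play 2.5 mm (skirt), 3 mm (lugs) each side.
- handle (a point): middle of the lid's handle, 63 mm above its rim, on its axis: an upright black bar along lid x, 60 mm long, 12 mm thick along lid y, from 49 to 77 mm above the rim. It points at the lugs. Pinch it across its 12 mm from above. Axes as the lid's.
- ring (a joint): angle, rad, of the sprung carrier ring in the collar: 0 at rest, up to 1.08, growing clockwise from above. The lugs push it once the lid has turned about 0.06 rad, so lid turn = value + 0.06. Half way (30 degrees) reads about 0.46; above 0.85 the click is being passed. Its spring turns the lid back with 0.08 Nm at 0 and 0.25 Nm more per rad.
- ring_dogs (a point): point on the pot's axis, 15.5 mm above the table, turning with the carrier ring: its x axis is the pot's x when the ring is at 0.
- jar: bystander: spice-style jar, 45 mm across, 100 mm tall, standing; origin at the centre of its underside.
- tape_roll: bystander: roll of masking tape lying flat, 104 mm across, 25 mm high; origin at the centre of its underside.
- dropper: bystander: small white dropper bottle, 25 mm across, 87 mm tall, standing; origin at the centre of its underside.

How it is judged:
By the outcome, as a careful person would: the job done as asked, in the order asked, and still so for the second after the job is handed in, while the arm keeps its last pose, push and grip.
It also fails if it takes over 72 s, if anything falls off the work surface, if the arm or the gripper's body presses on something with over 40 N, if the wrist force passes 120 N, or if a joint passes its speed limit or range.

## Robot

A 6-joint arm with a two-finger parallel gripper is mounted at the origin on the work surface; the furniture and walls round the work are solid. World frame = base frame: x ahead of the robot, y to its left, z up, the work surface at z = 0. Lengths are in m, angles in rad, forces in N, time in s.
With the tool pointing down it reaches from about 0.35 to 0.775 m from the base axis. Payload 7.3 kg.
Tool frame: the origin (TCP) lies midway between the tips of the shut fingers; the grasp point (between the pads) lies 19 mm behind it (robot.tcp_to_grasp is the distance from the TCP to the grasp point, in m); z points along the fingers, y is the line along which they close (so a half turn about z gives the same grasp; the last joint's range is limited). The gripper opens to 92 mm and grips with 3 to 60 N. Pads are 19 mm wide; open, the fingers measure 130 mm over their backs; the gripper's body (75 mm by 190 mm) begins 47 mm behind the grasp point.
Start: joints at [-1.301, 0.342, 1.524, -0, 1.275, -0.146], TCP at [0.212, -0.48, 0.203] pointing down, gripper open.
Joint ranges: [-2.53, 2.53], [-0.77, 2.02], [0.04, 2.7], [-1, 4.14], [0.28, 2.66], [-3.11, 3.11]. Speed limits (rad/s): [2.57, 2.57, 3.14, 3.14, 3.14, 3.14].

## Interface

Orientations are given as [roll, pitch, yaw] about the fixed x, y, z axes, in that order (R = Rz(yaw) Ry(pitch) Rx(roll)).
In Python, from cell import readout, cams, ticket, robot gives the robot as it stands. The module is installed in compiled form; this text tells all that it offers.
- The arm moves only by the tool jog_arm, never from a script. Its argument "plan" is a list of rows, each a list of 5 numbers: the shift along the world's x, y, z each as a share of 0.08 m, from -1 to 1, then the turn about the world's z as a share of 90 degrees, from -1 to 1, then the opening, from -1 (shut) to 1 (fully open). A call has 1 to 12 rows; each row is the pose to reach, as a shift and turn from the pose commanded when the call began; what a row does not reach only later rows make up. A row lasts 1/10 s, in which the tool goes at most 50 mm and 8.59 degrees, less where a joint would pass 70% of its speed; a pose out of reach is approached as far as the arm can. A call with a number of a shift or a turn outside -1 to 1 is refused whole. A call with a gripper value outside its range is refused whole. The fingers move at their own pace and stop on an object; "squeeze" is the grip in N (left out, the last holds). Time passes only in rows, so rows that repeat a pose let the fingers close. It gives the time, the measured TCP pose, the force, the opening and the grip force at its end, in the units of the state.
- readout.observe(): the state, without advancing time (a new reading comes with each control period).
- cams.read_camera(name): name is "scene" or "top"; returns the picture (420x560x3 uint8, blue, green, red); there is no depth.
- cams.calibration(name): a dict with "K" (3x3 intrinsics, pixels), "k1" (the pictures are not rectified: a ray, as slopes to the right and down, at radius r is drawn at 1 + k1 r^2 times it, then the intrinsics apply), "world_from_camera" (4x4, takes a point from camera to world coordinates). Camera axes: x right, y down, z forward; pixel columns grow to the right and rows downward; lengths in m; the calibration is good to about 2 mm. A picture is of the moment at which its call begins. calibration takes no time and is no camera call.
- ticket.hand_in(): hands the job in; it is judged then, once.
The state is a dict: "time": time; "qpos": joint angles; "qvel": joint speeds; "joint_efforts": joint torques, N m; "tool_pos": TCP position; "tool_rot": TCP orientation; "contact_force": force on the tool from outside, world axes, zero at the start; "torque": the same for the moment, N m; "opening": finger opening in m; "grip_force": force on a finger pad.
Only numpy, scipy, OpenCV 4.12 (cv2) and the standard library are available. Lean on these libraries where they do the work, as an engineer would, in place of code of your own. Each camera call takes 0.05 s, during which the arm holds its last target. There are 200 camera calls.

## Working session

There is one attempt and no reset: what is moved stays moved. The work goes in short steps, Python scripts to look and compute and a tool call to move; the robot and the scene stay as the last step left them, time stands still between calls to the robot, and variables do not carry over. Pictures are saved under pics/ and viewed, at most 10 in all, crops included, and the job is handed in when it is done.

Besides the shell and the picture viewer there is one more tool, called after "Emit:" as name(argument=value, ...) on one line, values as JSON. jog_arm: Moves the arm, as the interface text tells. Shift numbers are shares of 0.08 m and turn numbers shares of 90 degrees, none past 1 either way. Its arguments: {"type":"object","properties":{"plan":{"type":"array"},"squeeze":{"type":"number"}},"required":["plan"]}

```bash
mkdir -p pics; python3 - <<'E'
from cell import readout, cams, robot
import cv2
for n in("scene","top"):
    cv2.imwrite(f"pics/{n}0.png",cams.read_camera(n)); c=cams.calibration(n); print(n,c)
print(readout.observe(), robot.tcp_to_grasp)
E
```

```text
scene {'K': array([[412.47722196,   0.        , 265.72733112],
       [  0.        , 412.47722196, 203.94130342],
       [  0.        ,   0.        ,   1.        ]]), 'k1': -0.10573829278023752, 'world_from_camera': array([[-0.87218265, -0.20987527,  0.44187079, -0.03264455],
       [-0.48915772,  0.38286903, -0.78366832,  0.9440609 ],
       [-0.00470604, -0.89964642, -0.43659384,  0.56270635],
       [ 0.        ,  0.        ,  0.        ,  1.        ]])}
top {'K': array([[435.69880842,   0.        , 282.02620128],
       [  0.        , 435.69880842, 209.84527828],
       [  0.        ,   0.        ,   1.        ]]), 'k1': -0.009628845947896064, 'world_from_camera': array([[-0.00412343, -0.98554656,  0.16935459,  0.22720234],
       [-0.99994476,  0.00242631, -0.0102268 ,  0.0662548 ],
       [ 0.00966809, -0.16938741, -0.98550212,  1.53247635],
       [ 0.        ,  0.        ,  0.        ,  1.        ]])}
{'time': 0.1, 'qpos': array([-1.30097152e+00,  3.42636676e-01,  1.52489835e+00,  1.03168496e-06,
        1.27541932e+00, -1.45999216e-01]), 'qvel': array([-0.00113906, -0.00124438, -0.00249136, -0.00060045,  0.00231147,
       -0.00093221]), 'joint_efforts': array([ 2.19880807e-03, -4.32003415e+01, -2.44696140e+01,  7.19013694e-02,
        5.25698299e-02, -4.64783079e-05]), 'tool_pos': array([ 0.21198641, -0.47987191,  0.20263107]), 'tool_rot': array([-3.14024559e+00, -1.99076207e-04,  4.15823592e-01]), 'contact_force': array([-0.33042218, -0.12443051,  0.45195304]), 'torque': array([ 0.04765478, -0.02750744, -0.04411977]), 'grip_force': 0.0, 'opening': 0.09212777124941468} 0.0188
```

View pics/top0.png

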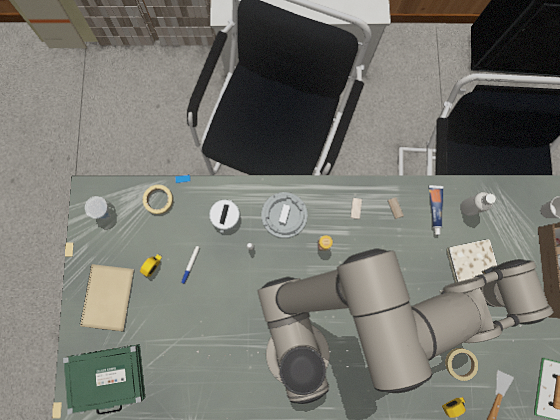

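View pics/scene0.png

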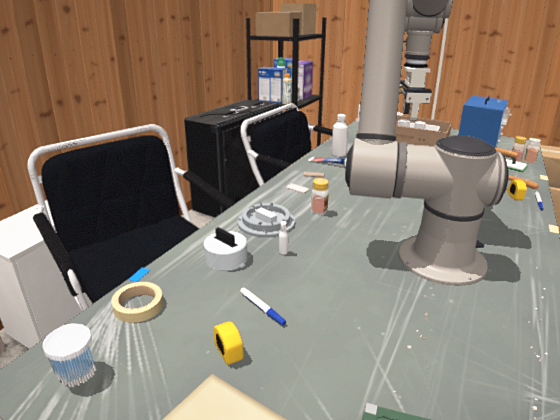

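The top view shows the pot near (284,214), lid (224,216), tiles at (356,208) and (395,208), jar (325,243), dropper (250,247), and tape (157,200). I'll enlarge the work area next.

```bash
cat > h.py <<'E'
import numpy as np, cv2
from cell import readout, cams
def D(n):
    c=cams.calibration(n); return c["K"],np.array([c["k1"],0,0,0.]),c["world_from_camera"]
def p2w(n,uv,z):
    K,d,T=D(n); uv=np.array(uv,float).reshape(-1,1,2)
    r=cv2.undistortPoints(uv,K,d).reshape(-1,2)
    r=np.c_[r,np.ones(len(r))]@T[:3,:3].T
    return T[:3,3]+r*((z-T[2,3])/r[:,2])[:,None]
def w2p(n,P):
    K,d,T=D(n); I=np.linalg.inv(T)
    return cv2.projectPoints(np.array(P,float).reshape(-1,1,3),cv2.Rodrigues(I[:3,:3])[0],I[:3,3],K,d)[0].reshape(-1,2)
def crop(n,x,y,w,h,s,out):
    im=cams.read_camera(n)[y:y+h,x:x+w]
    cv2.imwrite(out,cv2.resize(im,None,fx=s,fy=s,interpolation=cv2.INTER_CUBIC))
E
python3 - <<'E'
from h import *
a=cams.read_camera("top")
p=cv2.resize(a[185:245,195:305],None,fx=7,fy=7,interpolation=2)
q=cv2.resize(a[195:222,340:410],None,fx=7,fy=7,interpolation=2)
o=np.zeros((420+189,770,3),np.uint8);o[:420]=p;o[420:,:490]=q
cv2.imwrite("pics/t1.png",o[:600])
crop("scene",195,160,155,116,5,"pics/s1.png")
E
```

```text
(no output)
```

View pics/t1.png

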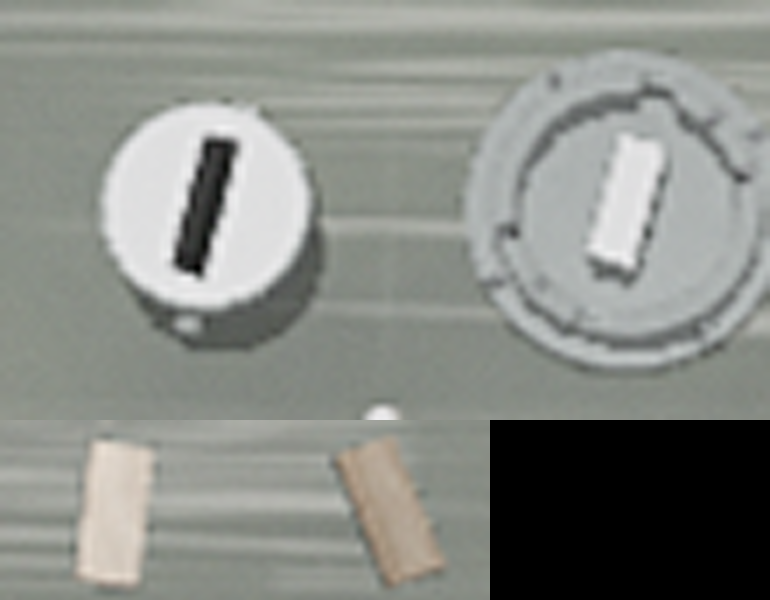

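View pics/s1.png

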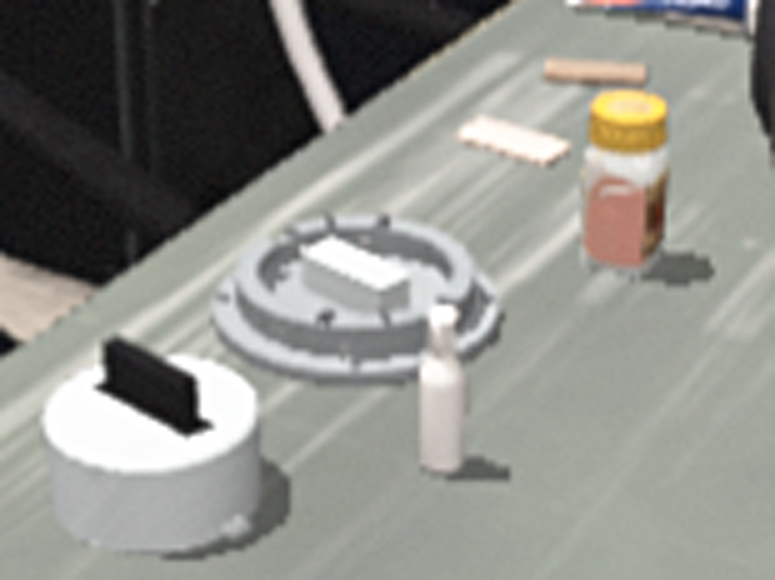

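The crops show it all clearly. The stand's long side tilts about like the lid handle, the white tile is at crop (115,512), and the brown tile at (390,510) is rotated the other way. Next I'll measure with blob moments.

```bash
cat >> h.py <<'E'
def blob(im,cond,box,near=None):
    x,y,w,h=box; m=cond(cv2.resize(im[y:y+h,x:x+w].astype(np.float32),None,fx=4,fy=4,interpolation=cv2.INTER_LINEAR)).astype(np.uint8)
    n,l,s,c=cv2.connectedComponentsWithStats(m)
    i=1+np.argmax(s[1:,4]); cs=cv2.findContours((l==i).astype(np.uint8),0,1)[0]
    k=max(cs,key=cv2.contourArea).reshape(-1,2)
    f=lambda q:(np.array(q)+.5)/4-.5+[x,y]
    return f(c[i]),f(k)
def meas(n,im,cond,box,z):
    c,k=blob(im,cond,box); w=p2w(n,k,z)[:,:2]
    r=cv2.minAreaRect((w*1000).astype(np.float32)); b=cv2.boxPoints(r)
    e=max((b[1]-b[0],b[2]-b[1]),key=np.linalg.norm)
    return p2w(n,c,z)[0,:2]*1000,np.array(r[0]),r[1],np.degrees(np.arctan2(e[1],e[0]))%180
E
python3 - <<'E'
from h import *
np.set_printoptions(precision=1,suppress=True)
t=cams.read_camera("top"); s=cams.read_camera("scene")
br=lambda v:lambda a:a.min(2)>v
dk=lambda v:lambda a:a.max(2)<v
sat=lambda v:lambda a:(a[...,2]-a[...,0])>v
R=[("stand top",t,"top",br(205),(275,202,20,25),.034),("lidtop top",t,"top",br(175),(208,198,34,33),.050),
("handle top",t,"top",dk(90),(214,200,20,28),.077),("tileW",t,"top",sat(12),(348,195,18,28),.006),("tileB",t,"top",sat(12),(384,195,24,28),.006),
("stand sc",s,"scene",br(215),(253,205,26,16),.034),("tileW sc",s,"scene",sat(18),(284,181,28,16),.006),("tileB sc",s,"scene",sat(18),(301,170,26,9),.006)]
for nm,im,n,c,b,z in R:
    try: print(nm,*meas(n,im,c,b,z))
    except Exception as e: print(nm,e)
# pot circle from top: collar outer contour
# hand-read points in t1 crop -> world
f=lambda q:(np.array(q,float)+.5)/7-.5+[195,185]
print("foot edges", p2w("top",f([[464,215],[625,368],[625,50]]),.010)[:,:2]*1000)
print("collar wide notches",p2w("top",f([[650,85],[575,318]]),.03)[:,:2]*1000)
g=lambda q:(np.array(q,float)+.5)/5-.5+[195,160]
print("lid lug scene",p2w("scene",g([[235,525]]),.006)[:,:2]*1000,"lug top",p2w("top",f([[188,325]]),.006)[:,:2]*1000)
print("dropper,jar",p2w("scene",g([[441,462],[622,258]]),.0)[:,:2]*1000)
E
```

```text
stand top [473.3  43.8] [473.5  43.9] (21.72593879699707, 61.82707214355469) 163.67477
lidtop top [468.9 251.3] [469.  251.3] (99.71221923828125, 102.02108764648438) 135.62947
handle top [463.9 248.2] [463.9 248.2] (15.658727645874023, 65.67569732666016) 167.09549
tileW [ 495.3 -212.7] [ 495.4 -212.8] (34.74861145019531, 75.39655303955078) 171.99101
tileB [ 496.6 -354. ] [ 497. -354.] (75.96378326416016, 35.75117492675781) 19.740961
stand sc [471.1  41.8] [463.3  41.4] (35.051822662353516, 91.67986297607422) 166.73256
tileW sc [ 491.4 -202.7] [ 498.6 -214.1] (47.899383544921875, 79.56366729736328) 170.54794
tileB sc [ 496.2 -353.7] [ 496.1 -351.4] (79.08101654052734, 70.96446228027344) 24.586393
foot edges [[469.5 125.4]
 [391.6  44.4]
 [554.5  43.6]]
collar wide notches [[532.2  31.5]
 [414.5  69.4]]
lid lug scene [[419.5 260.6]] lug top [[414.5 264.1]]
dropper,jar [[363.3 155.5]
 [371.4 -99.5]]
```

Emit:
jog_arm(plan=[[0.89,0.394,0,-0.046,1],[0.89,0.394,0,-0.046,1]])

```text
time: 0.5
tool_pos: [0.2846, -0.448, 0.2032]
tool_rot: [-3.141, -0.001, 0.34]
contact_force: [-0.3, 0.4, 0.0]
opening: 0.0917
grip_force: 0.0
```

Emit:
jog_arm(plan=[[0.89,0.394,0,0,1],[0.89,0.394,0,0,1]])

```text
time: 0.7
tool_pos: [0.3568, -0.4158, 0.2032]
tool_rot: [-3.142, -0.001, 0.345]
contact_force: [0.4, -0.6, 0.1]
opening: 0.0919
grip_force: 0.0
```

Emit:
jog_arm(plan=[[0.89,0.394,-0.6,0,1],[0.89,0.394,-0.6,0,1]])

```text
time: 0.9
tool_pos: [0.4274, -0.3848, 0.1548]
tool_rot: [3.14, -0.001, 0.344]
contact_force: [0.0, -1.7, -0.1]
opening: 0.0917
grip_force: 0.0
```

Emit:
jog_arm(plan=[[0.89,0.394,-0.9,0,1],[0.89,0.394,-0.9,0,1],[0.89,0.394,-0.9,0,1],[0.89,0.394,-0.9,0,1]])

```text
time: 1.3
tool_pos: [0.4969, -0.3531, 0.0819]
tool_rot: [-3.139, 0.002, 0.346]
contact_force: [-0.2, 0.1, 0.1]
opening: 0.0917
grip_force: 0.0
```

Emit:
jog_arm(plan=[[0,0,-0.5,0,1],[0,0,-0.8,0,1],[0,0,-0.93,0,1],[0,0,-0.97,0,1],[0,0,-0.98,0,1],[0,0,-0.98,0,1]])

```text
time: 1.9
tool_pos: [0.4975, -0.3552, 0.0065]
tool_rot: [3.139, -0.001, 0.343]
contact_force: [0.4, -0.2, -0.5]
opening: 0.0919
grip_force: 0.0
```

Emit:
jog_arm(plan=[[0,0,0,0,-0.2],[0,0,0,0,-0.2],[0,0,0,0,-0.2],[0,0,0,0,-0.5],[0,0,0,0,-0.5],[0,0,0,0,-0.7],[0,0,0,0,-0.7],[0,0,0,0,-0.7]], squeeze=12)

```text
time: 2.7
tool_pos: [0.4969, -0.3542, 0.0048]
tool_rot: [3.142, 0.0, 0.344]
contact_force: [1.4, -0.4, -0.2]
opening: 0.0326
grip_force: 0.0
```

```bash
python3 - <<'E'
from h import *
crop("scene",285,130,80,60,9,"pics/s2.png")
s=readout.observe();print(s["tool_pos"],s["tool_rot"],s["contact_force"],s["opening"],s["grip_force"])
E
```

```text
[ 0.49689088 -0.35419899  0.00481651] [3.14153136e+00 2.11221812e-05 3.43537172e-01] [-0.10511917 -0.99766482  0.54159306] 0.028391027060134213 0.0
```

View pics/s2.png

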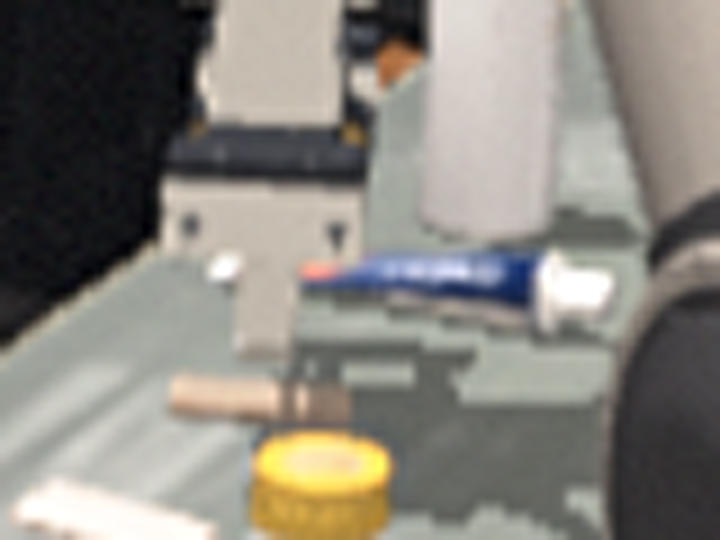

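The picture shows the fingertip ending at about crop (265,352), above the brown tile (260,395), and the fingers closed to 28 mm over it. I'll check the geometry.

```bash
python3 - <<'E'
from h import *
np.set_printoptions(precision=1,suppress=True)
c,s=np.cos(.344),np.sin(.344); yv=np.array([-s,c,0]); xv=np.array([c,s,0])
o=np.array([.4969,-.3542,0])
P=[o+yv*d+[0,0,z] for d in(.014,.024) for z in(.0,.005,.010,.015,.02,.03)]
print((w2p("scene",P)-[285,130])*9+4)
print("tile corners",(w2p("scene",[o+[0,0,.006]+xv*a*.036+yv*b*.016 for a in(-1,1) for b in(-1,1)])-[285,130])*9+4)
E
```

```text
[[263.6 430.1]
 [264.1 418.5]
 [264.7 406.9]
 [265.3 395.2]
 [265.8 383.5]
 [266.9 360.1]
 [262.  439.4]
 [262.6 427.8]
 [263.2 416.1]
 [263.7 404.4]
 [264.3 392.7]
 [265.4 369.1]]
tile corners [[357.5 394.1]
 [354.4 423.4]
 [180.6 383.7]
 [174.  412.7]]
```

```bash
python3 - <<'E'
from h import *
np.set_printoptions(precision=1,suppress=True)
a=cv2.imread("pics/scene0.png")[60:135,375:455]
b=cams.read_camera("scene")[110:185,285:365]
o=np.hstack([cv2.resize(i,None,fx=5,fy=5,interpolation=2) for i in(a,b)])
cv2.imwrite("pics/s3.png",o)
yv=np.array([-np.sin(.416),np.cos(.416),0])
P=[np.array([.212,-.4799,.2026])+yv*d+[0,0,z] for d in(-.046,.046) for z in(0,.014,.03)]
print((w2p("scene",P)-[375,60])*5+2)
s=readout.observe();print(s["tool_pos"],s["opening"],s["grip_force"],s["contact_force"])
E
```

```text
[[152.9 304.7]
 [155.5 285.1]
 [158.4 262.6]
 [182.3 339.8]
 [185.1 319.1]
 [188.4 295.3]]
[ 0.5 -0.4  0. ] 0.024596946627277686 0.0 [0.5 0.5 0.6]
```

View pics/s3.png

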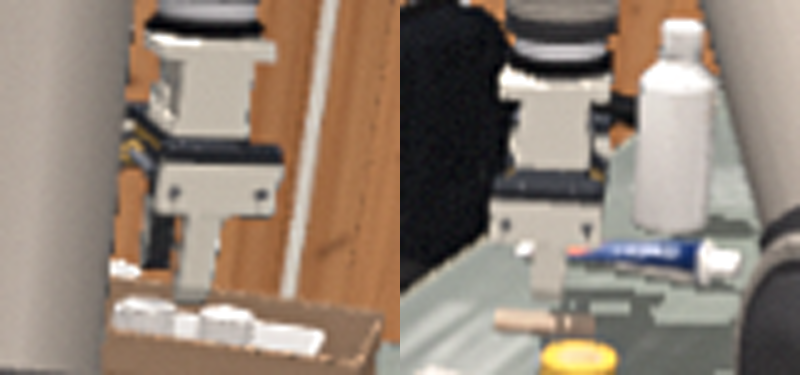

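The fingertips sit about 27 mm above the reported TCP in both pictures, so the close passed over the tile. I'll reopen and go down by feel.

Emit:
jog_arm(plan=[[0,0,0,0,0.2],[0,0,0,0,0.2],[0,0,0,0,0.2],[0,0,0,0,0.2],[0,0,-0.1,0,0.2],[0,0,-0.2,0,0.2],[0,0,-0.25,0,0.2],[0,0,-0.25,0,0.2]])

```text
time: 3.6
tool_pos: [0.4963, -0.3537, -0.0164]
tool_rot: [-3.14, 0.001, 0.344]
contact_force: [0.9, -0.4, -0.3]
opening: 0.0549
grip_force: 0.0
```

```bash
python3 - <<'E'
from h import *
crop("scene",285,140,80,60,9,"pics/s4.png")
s=readout.observe();print(s["tool_pos"],s["tool_rot"],s["contact_force"],s["opening"],s["grip_force"])
E
```

```text
[ 0.49658343 -0.35394951 -0.01584713] [-3.14062460e+00  6.04512323e-04  3.43522264e-01] [0.22424542 0.16845766 0.15562325] 0.05493973744132833 0.0
```

View pics/s4.png

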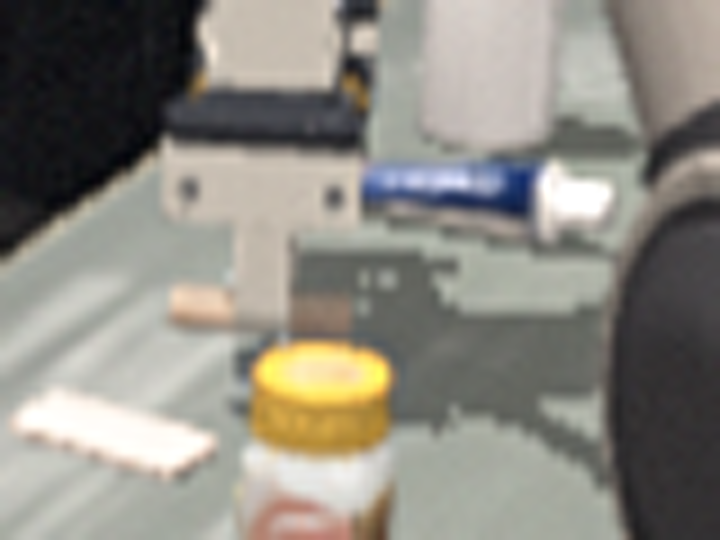

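The fingertip is now at crop (262,330), about level with the tile, with no contact yet. I'll creep down.

Emit:
jog_arm(plan=[[0,0,-0.025,0,0.2],[0,0,-0.05,0,0.2],[0,0,-0.05,0,0.2]])

```text
time: 3.95
tool_pos: [0.4968, -0.3541, -0.0193]
tool_rot: [-3.141, 0.0, 0.343]
contact_force: [-0.3, -1.1, -0.3]
opening: 0.055
grip_force: 0.0
```

Emit:
jog_arm(plan=[[0,0,-0.0125,0,0.2],[0,0,-0.025,0,0.2],[0,0,-0.025,0,0.2]])

```text
time: 4.25
tool_pos: [0.4968, -0.3542, -0.0213]
tool_rot: [-3.142, 0.0, 0.344]
contact_force: [-0.1, -0.2, 0.1]
opening: 0.0549
grip_force: 0.0
```

Emit:
jog_arm(plan=[[0,0,-0.0125,0,0.2],[0,0,-0.025,0,0.2],[0,0,-0.025,0,0.2]])

```text
time: 4.55
tool_pos: [0.4969, -0.3542, -0.0231]
tool_rot: [3.141, -0.0, 0.344]
contact_force: [-0.5, -0.4, 0.4]
opening: 0.0554
grip_force: 0.0
```

Emit:
jog_arm(plan=[[0,0,-0.0125,0,0.2],[0,0,-0.0125,0,0.2]])

```text
time: 4.75
tool_pos: [0.4969, -0.3542, -0.0232]
tool_rot: [3.141, -0.0, 0.344]
contact_force: [-2.0, 2.2, 7.9]
opening: 0.0552
grip_force: 3.8
```

Emit:
jog_arm(plan=[[0,0,-0.0125,0,0.2],[0,0,-0.0125,0,0.2]])

```text
time: 4.95
tool_pos: [0.497, -0.3542, -0.0233]
tool_rot: [3.141, -0.0, 0.344]
contact_force: [-4.1, 3.0, 14.5]
opening: 0.0551
grip_force: 7.2
```

Emit:
jog_arm(plan=[[0,0,-0.0125,0,0.2],[0,0,-0.0125,0,0.2]])

```text
time: 5.15
tool_pos: [0.497, -0.3543, -0.0233]
tool_rot: [3.141, -0.0, 0.344]
contact_force: [-5.8, 4.6, 21.2]
opening: 0.0552
grip_force: 10.7
```

Table contact comes at reported z ≈ −0.0232, so the real tips are about 23 mm above the reported TCP. I'll rise slightly and grip.

Emit:
jog_arm(plan=[[0,0,0.05,0,0.2],[0,0,0.05,0,0.2],[0,0,0.05,0,-0.1],[0,0,0.05,0,-0.2],[0,0,0.05,0,-0.3],[0,0,0.05,0,-0.4],[0,0,0.05,0,-0.5],[0,0,0.05,0,-0.6],[0,0,0.05,0,-0.6],[0,0,0.05,0,-0.6],[0,0,0.05,0,-0.6]], squeeze=15)

```text
time: 6.25
tool_pos: [0.4969, -0.3542, -0.0221]
tool_rot: [3.141, -0.0, 0.344]
contact_force: [-0.5, 0.2, -0.3]
opening: 0.0314
grip_force: 15.0
```

Emit:
jog_arm(plan=[[0,0,0.2,0,-0.6],[0,0,0.5,0,-0.6],[0,0,0.8,0,-0.6],[0,0,1,0,-0.6],[0,0,1,0,-0.6]])

```text
time: 6.75
tool_pos: [0.4982, -0.3553, 0.0604]
tool_rot: [3.137, -0.002, 0.344]
contact_force: [0.7, -0.3, 0.7]
opening: 0.0315
grip_force: 15.0
```

Emit:
jog_arm(plan=[[-0.02,0.3,0,-0.03,-0.6],[-0.04,0.65,0,-0.06,-0.6],[-0.06,0.995,0,-0.08,-0.6]])

```text
time: 7.05
tool_pos: [0.4912, -0.2734, 0.0566]
tool_rot: [-3.14, 0.001, 0.215]
contact_force: [0.6, 0.2, 0.2]
opening: 0.0314
grip_force: 15.0
```

Emit:
jog_arm(plan=[[-0.02,0.33,0,-0.03,-0.6],[-0.04,0.66,0,-0.06,-0.6],[-0.06,0.995,0,-0.08,-0.6]])

```text
time: 7.35
tool_pos: [0.4866, -0.1937, 0.0568]
tool_rot: [-3.141, 0.001, 0.09]
contact_force: [-0.4, 0.1, 0.2]
opening: 0.0314
grip_force: 15.0
```

Emit:
jog_arm(plan=[[-0.02,0.33,0,-0.03,-0.6],[-0.04,0.66,0,-0.06,-0.6],[-0.06,0.995,0,-0.08,-0.6]])

```text
time: 7.65
tool_pos: [0.4817, -0.1142, 0.0569]
tool_rot: [-3.141, 0.001, -0.035]
contact_force: [1.0, -0.5, -0.3]
opening: 0.0314
grip_force: 15.0
```

Emit:
jog_arm(plan=[[-0.02,0.33,0,-0.03,-0.6],[-0.04,0.66,0,-0.06,-0.6],[-0.06,0.995,0,-0.08,-0.6]])

```text
time: 7.95
tool_pos: [0.4769, -0.0346, 0.0569]
tool_rot: [-3.142, 0.001, -0.161]
contact_force: [-0.1, -0.1, -0.7]
opening: 0.0313
grip_force: 15.0
```

Emit:
jog_arm(plan=[[-0.02,0.33,0,-0.03,-0.6],[-0.04,0.66,0,-0.06,-0.6],[-0.055,0.995,0,-0.082,-0.6],[-0.055,0.995,0,-0.082,-0.6],[-0.055,0.995,0,-0.082,-0.6]])

```text
time: 8.45
tool_pos: [0.4728, 0.044, 0.0572]
tool_rot: [3.141, 0.001, -0.286]
contact_force: [0.5, -0.1, -0.5]
opening: 0.0315
grip_force: 15.0
```

```bash
python3 - <<'E'
from h import *
crop("scene",215,140,100,75,8,"pics/s5.png")
s=readout.observe();print(s["tool_pos"],s["tool_rot"],s["contact_force"],s["opening"],s["grip_force"])
E
```

```text
[0.47301521 0.04345289 0.05727849] [ 3.14107637e+00  7.79807274e-04 -2.86999063e-01] [-0.27108932 -0.36658059 -1.10315173] 0.03145667494334361 14.999866783618927
```

View pics/s5.png

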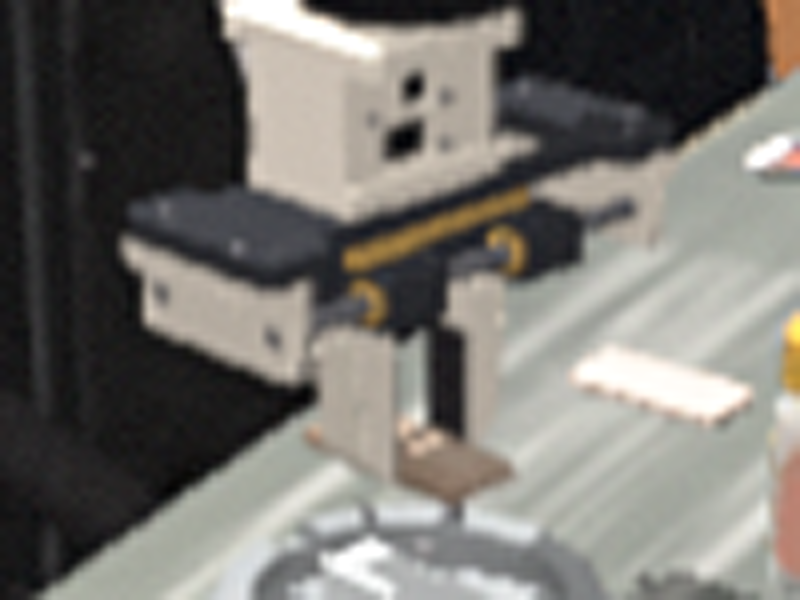

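The tile is held level above the pot, and its visible corners are near crop (510,470), (455,500) and (305,435). I'll check those against the prediction.

```bash
cat >> h.py <<'E'
def rect(cx,cy,z,yaw,L=.072,W=.032):
    c,s=np.cos(yaw),np.sin(yaw); return np.array([[cx+c*a*L/2-s*b*W/2,cy+s*a*L/2+c*b*W/2,z] for a,b in((-1,-1),(-1,1),(1,1),(1,-1))])
E
python3 - <<'E'
from h import *
np.set_printoptions(precision=1,suppress=True)
for z in(.0795,.0855): print(z,(w2p("scene",rect(.473,.0435,z,-.287))-[215,140])*8+3.5)
print("stand",(w2p("scene",rect(.4734,.0438,.034,-.287,.064,.024))-[215,140])*8+3.5)
im=cams.read_camera("scene"); sat=lambda a:(a[...,2]-a[...,0])>14
c,k=blob(im,sat,(248,188,36,20)); q=(k-[215,140])*8+3.5
for d in([1,0],[-1,0],[0,1],[0,-1],[1,1],[-1,1]): print(d,q[np.argmax(q@np.array(d))])
E
```

```text
0.0795 [[521.6 485.8]
 [455.4 514.6]
 [309.7 450.9]
 [375.9 424.3]]
0.0855 [[521.8 469.9]
 [455.4 498.5]
 [309.4 435.3]
 [375.7 408.9]]
stand [[502.6 604.1]
 [453.7 626.9]
 [326.5 567.2]
 [375.3 546. ]]
[1, 0] [514.5 470.5]
[-1, 0] [300.5 430.5]
[0, 1] [446.5 502.5]
[0, -1] [320.5 384.5]
[1, 1] [510.5 478.5]
[-1, 1] [302.5 440.5]
```

The tile is offset from prediction by the same ~1 px as the stand, so it's aligned with the stand. Lowering.

Emit:
jog_arm(plan=[[0,0,-0.2,0,-0.6],[0,0,-0.4,0,-0.6],[0,0,-0.5,0,-0.6],[0,0,-0.54,0,-0.6],[0,0,-0.555,0,-0.6],[0,0,-0.555,0,-0.6],[0,0,-0.555,0,-0.6]])

```text
time: 9.25
tool_pos: [0.4737, 0.0437, 0.0139]
tool_rot: [-3.141, -0.001, -0.288]
contact_force: [-0.8, -0.0, 0.3]
opening: 0.0315
grip_force: 15.0
```

Emit:
jog_arm(plan=[[0,0,-0.008,0,-0.6],[0,0,-0.008,0,-0.6]])

```text
time: 9.45
tool_pos: [0.4734, 0.0439, 0.013]
tool_rot: [-3.142, -0.0, -0.288]
contact_force: [0.8, -0.3, -0.7]
opening: 0.0314
grip_force: 15.0
```

Emit:
jog_arm(plan=[[0,0,-0.008,0,-0.6],[0,0,-0.008,0,-0.6]])

```text
time: 9.65
tool_pos: [0.4732, 0.0438, 0.0122]
tool_rot: [3.141, 0.0, -0.288]
contact_force: [-1.5, -0.3, -1.2]
opening: 0.0315
grip_force: 15.0
```

Emit:
jog_arm(plan=[[0,0,-0.008,0,-0.6],[0,0,-0.008,0,-0.6]])

```text
time: 9.85
tool_pos: [0.4732, 0.0438, 0.0114]
tool_rot: [3.141, 0.0, -0.288]
contact_force: [-0.8, 0.6, -0.4]
opening: 0.0314
grip_force: 15.0
```

Emit:
jog_arm(plan=[[0,0,-0.008,0,-0.6],[0,0,-0.008,0,-0.6]])

```text
time: 10.05
tool_pos: [0.4733, 0.0438, 0.0113]
tool_rot: [3.142, -0.0, -0.288]
contact_force: [-1.6, 0.0, 5.8]
opening: 0.031
grip_force: 15.0
```

Emit:
jog_arm(plan=[[0,0,-0.008,0,-0.6],[0,0,-0.008,0,-0.6]])

```text
time: 10.25
tool_pos: [0.4733, 0.0438, 0.0113]
tool_rot: [3.142, -0.0, -0.288]
contact_force: [-4.0, -0.4, 12.1]
opening: 0.0315
grip_force: 15.0
```

Emit:
jog_arm(plan=[[0,0,0.012,0,-0.6],[0,0,0.012,0,-0.4],[0,0,0.012,0,-0.2],[0,0,0.012,0,0],[0,0,0.012,0,0.2],[0,0,0.012,0,0.2],[0,0,0.3,0,0.2],[0,0,0.7,0,0.2],[0,0,1,0,0.2],[0,0,1,0,0.2]])

```text
time: 11.25
tool_pos: [0.4754, 0.0437, 0.0931]
tool_rot: [-3.14, -0.006, -0.288]
contact_force: [0.2, 0.3, -0.0]
opening: 0.0553
grip_force: 0.0
```

Emit:
jog_arm(plan=[[0,-0.6,0,0.03,0.2],[0.05,-1,0,0.05,0.2],[0.05,-1,0,0.05,0.2]])

```text
time: 11.55
tool_pos: [0.4775, -0.0391, 0.0895]
tool_rot: [3.141, 0.0, -0.212]
contact_force: [0.3, 0.2, -0.1]
opening: 0.0552
grip_force: 0.0
```

Emit:
jog_arm(plan=[[0,-0.6,0,0.03,0.2],[0.08,-1,0,0.05,0.2],[0.08,-1,0,0.05,0.2]])

```text
time: 11.85
tool_pos: [0.4842, -0.1189, 0.0895]
tool_rot: [3.141, -0.0, -0.134]
contact_force: [0.2, 0.0, -0.2]
opening: 0.0549
grip_force: 0.0
```

Emit:
jog_arm(plan=[[0,-0.6,0,0,0.2],[0.1,-1,0,0,0.2],[0.1,-1,0,0,0.2],[0.1,-1,0,0,0.2],[0.1,-1,0,0,0.2]])

```text
time: 12.35
tool_pos: [0.4911, -0.1944, 0.0896]
tool_rot: [-3.141, 0.002, -0.13]
contact_force: [0.2, 0.5, 0.1]
opening: 0.0555
grip_force: 0.0
```

```bash
python3 - <<'E'
from h import *
np.set_printoptions(precision=1,suppress=True)
s=readout.observe();print(s["tool_pos"]*1000,np.degrees(s["tool_rot"]))
t=cams.read_camera("top");cv2.imwrite("pics/top2.png",t); im=cams.read_camera("scene");cv2.imwrite("pics/scene2.png",im)
sat=lambda v:lambda a:(a[...,2]-a[...,0])>v
for v in(12,20): print("placed top",*meas("top",t,sat(v),(273,200,24,30),.040))
for v in(14,25): print("placed scene",*meas("scene",im,sat(v),(248,198,36,24),.040))
print("pred px",w2p("scene",rect(.4733,.0438,.040,-.288)))
c,k=blob(im,sat(16),(248,198,36,24))
for d in([1,0],[-1,0],[0,1],[0,-1]): print(d,k[np.argmax(k@np.array(d))])
g=t[...,0].astype(int);print(t[200:228,284],sep="")
E
```

```text
[ 491.1 -194.4   89.6] [-179.9    0.1   -7.5]
placed top [451.6  46. ] [463.6  42.4] (82.11690521240234, 96.55435180664062) 179.8333
placed top [482.2  40.7] [481.3  41.3] (30.95496368408203, 54.30248260498047) 163.57141
placed scene [475.1  44.3] [476.5  43.4] (43.44799041748047, 83.04457092285156) 163.70703
placed scene [475.3  43.9] [476.8  43.1] (39.74016189575195, 78.92156219482422) 163.47348
pred px [[279.5 213.2]
 [271.3 217. ]
 [253.4 208.6]
 [261.5 205.1]]
[1, 0] [278.4 213.1]
[-1, 0] [252.9 207.6]
[0, 1] [269.6 217.4]
[0, -1] [260.9 204.1]
[[111 111 107]
 [168 168 164]
 [161 168 170]
 [133 152 168]
 [130 151 169]
 [129 150 167]
 [132 152 169]
 [138 158 172]
 [147 163 178]
 [147 165 179]
 [146 165 179]
 [147 164 179]
 [150 166 180]
 [151 167 180]
 [147 166 179]
 [149 166 179]
 [155 172 186]
 [137 151 162]
 [108 117 123]
 [111 121 125]
 [120 129 134]
 [127 137 141]
 [130 141 146]
 [133 142 148]
 [137 146 153]
 [140 149 156]
 [142 154 159]
 [141 151 157]]
```

The first tile lies aligned with the stand: scene residuals match the stand's own bias, and the yaw is −16.5°. Now the white tile.

Emit:
jog_arm(plan=[[0.046,-0.207,-0.3,-0.005,0.2],[0.046,-0.207,-0.6,-0.005,0.2],[0.046,-0.207,-0.9,-0.005,0.2],[0.046,-0.207,-0.9,-0.005,0.2]])

```text
time: 12.85
tool_pos: [0.4933, -0.2106, 0.0156]
tool_rot: [-3.139, 0.006, -0.138]
contact_force: [-0.4, 0.9, -0.2]
opening: 0.0552
grip_force: 0.0
```

Emit:
jog_arm(plan=[[0,0,-0.2,0,0.2],[0,0,-0.35,0,0.2],[0,0,-0.45,0,0.2],[0,0,-0.49,0,0.2],[0,0,-0.504,0,0.2],[0,0,-0.504,0,0.2]])

```text
time: 13.45
tool_pos: [0.4956, -0.2129, -0.0218]
tool_rot: [3.141, -0.0, -0.139]
contact_force: [-0.3, -0.8, 0.0]
opening: 0.0551
grip_force: 0.0
```

Emit:
jog_arm(plan=[[0,0,0,0,-0.1],[0,0,0,0,-0.2],[0,0,0,0,-0.3],[0,0,0,0,-0.4],[0,0,0,0,-0.5],[0,0,0,0,-0.6],[0,0,0,0,-0.6],[0,0,0,0,-0.6],[0,0,0,0,-0.6]], squeeze=15)

```text
time: 14.35
tool_pos: [0.4955, -0.2129, -0.0219]
tool_rot: [3.141, -0.0, -0.139]
contact_force: [-0.3, -0.0, 3.6]
opening: 0.0313
grip_force: 15.0
```

Emit:
jog_arm(plan=[[0,0,0.2,0,-0.6],[0,0,0.5,0,-0.6],[0,0,0.8,0,-0.6],[0,0,1,0,-0.6],[0,0,1,0,-0.6]])

```text
time: 14.85
tool_pos: [0.4966, -0.2134, 0.0597]
tool_rot: [3.14, -0.004, -0.139]
contact_force: [-0.0, -0.7, -0.4]
opening: 0.0313
grip_force: 15.0
```

Emit:
jog_arm(plan=[[-0.02,0.25,0,-0.01,-0.6],[-0.045,0.53,0,-0.02,-0.6],[-0.069,0.802,0,-0.0237,-0.6]])

```text
time: 15.15
tool_pos: [0.4889, -0.1476, 0.0565]
tool_rot: [-3.141, 0.002, -0.177]
contact_force: [0.2, 0.8, -0.2]
opening: 0.032
grip_force: 15.0
```

Emit:
jog_arm(plan=[[-0.02,0.27,0,-0.01,-0.6],[-0.045,0.53,0,-0.02,-0.6],[-0.069,0.802,0,-0.0237,-0.6]])

```text
time: 15.45
tool_pos: [0.4834, -0.0834, 0.0566]
tool_rot: [-3.141, 0.002, -0.214]
contact_force: [-0.9, 0.6, -0.7]
opening: 0.0315
grip_force: 15.0
```

Emit:
jog_arm(plan=[[-0.02,0.27,0,-0.01,-0.6],[-0.045,0.53,0,-0.02,-0.6],[-0.069,0.802,0,-0.0237,-0.6]])

```text
time: 15.75
tool_pos: [0.4779, -0.0193, 0.0566]
tool_rot: [3.141, 0.002, -0.251]
contact_force: [0.6, -0.7, -0.4]
opening: 0.0315
grip_force: 15.0
```

Emit:
jog_arm(plan=[[-0.02,0.27,0,-0.01,-0.6],[-0.045,0.53,0,-0.02,-0.6],[-0.069,0.7,0,-0.0237,-0.6],[-0.07,0.803,0,-0.0237,-0.6],[-0.07,0.803,0,-0.0237,-0.6],[-0.07,0.803,0,-0.0237,-0.6],[-0.07,0.803,0,-0.0237,-0.6]])

```text
time: 16.45
tool_pos: [0.4733, 0.0434, 0.0577]
tool_rot: [3.141, 0.0, -0.288]
contact_force: [0.1, -0.4, -0.0]
opening: 0.0316
grip_force: 15.0
```

```bash
python3 - <<'E'
from h import *
np.set_printoptions(precision=2,suppress=True)
s=readout.observe();print(s["tool_pos"]*1000,np.degrees(s["tool_rot"]))
im=cams.read_camera("scene");cv2.imwrite("pics/scene3.png",im)
z=s["tool_pos"][2]+.0232+.005
print("pred px",w2p("scene",rect(*s["tool_pos"][:2],z,s["tool_rot"][2])))
for v in(8,14,20):
  c,k=blob(im,lambda a:(a[...,2]-a[...,0])>v,(248,188,36,20))
  print(v,*[k[np.argmax(k@np.array(d))] for d in([1,0],[-1,0],[0,1],[0,-1])])
E
```

```text
[473.26  43.35  57.7 ] [179.99   0.01 -16.52]
pred px [[279.72 198.13]
 [271.41 201.7 ]
 [253.19 193.79]
 [261.49 190.5 ]]
8 [281.12 196.12] [247.62 204.12] [247.62 205.88] [254.12 187.62]
14 [278.62 198.88] [252.12 193.12] [269.88 202.38] [254.62 187.62]
20 [278.12 198.88] [258.12 194.12] [269.62 201.88] [262.12 190.12]
```

Emit:
jog_arm(plan=[[0,0,-0.2,0,-0.6],[0,0,-0.35,0,-0.6],[0,0,-0.44,0,-0.6],[0,0,-0.475,0,-0.6],[0,0,-0.485,0,-0.6],[0,0,-0.485,0,-0.6],[0,0,-0.485,0,-0.6]])

```text
time: 17.2
tool_pos: [0.4736, 0.0439, 0.0195]
tool_rot: [-3.142, -0.001, -0.288]
contact_force: [0.4, -0.5, -0.5]
opening: 0.0313
grip_force: 15.0
```

Emit:
jog_arm(plan=[[0,0,-0.008,0,-0.6],[0,0,-0.008,0,-0.6]])

```text
time: 17.4
tool_pos: [0.4733, 0.044, 0.0187]
tool_rot: [3.142, -0.0, -0.288]
contact_force: [0.5, 0.2, -0.6]
opening: 0.031
grip_force: 15.0
```

Emit:
jog_arm(plan=[[0,0,-0.008,0,-0.6],[0,0,-0.008,0,-0.6]])

```text
time: 17.6
tool_pos: [0.4734, 0.044, 0.0186]
tool_rot: [-3.142, -0.001, -0.287]
contact_force: [-1.7, 0.6, 8.0]
opening: 0.0313
grip_force: 15.0
```

Emit:
jog_arm(plan=[[0,0,-0.008,0,-0.6],[0,0,-0.008,0,-0.6]])

```text
time: 17.8
tool_pos: [0.4734, 0.044, 0.0185]
tool_rot: [-3.142, -0.001, -0.287]
contact_force: [-3.6, 0.1, 15.1]
opening: 0.0312
grip_force: 15.0
```

Emit:
jog_arm(plan=[[0,0,0.01,0,-0.6],[0,0,0.01,0,-0.5],[0,0,0.01,0,-0.3],[0,0,0.01,0,-0.1],[0,0,0.01,0,0],[0,0,0.01,0,0],[0,0,-0.03,0,0],[0,0,-0.045,0,0],[0,0,-0.045,0,0]])

```text
time: 18.7
tool_pos: [0.4729, 0.044, 0.0132]
tool_rot: [3.141, 0.001, -0.288]
contact_force: [0.0, -0.4, -0.1]
opening: 0.0459
grip_force: 0.0
```

Emit:
jog_arm(plan=[[0,0,0,0,-0.1],[0,0,0,0,-0.2],[0,0,0,0,-0.3],[0,0,0,0,-0.4],[0,0,0,0,-0.5],[0,0,0,0,-0.5],[0,0,0,0,-0.5],[0,0,0,0,-0.5],[0,0,0,0,-0.5]], squeeze=8)

```text
time: 19.6
tool_pos: [0.4733, 0.0439, 0.0137]
tool_rot: [3.142, -0.0, -0.288]
contact_force: [0.7, -0.8, 0.5]
opening: 0.0315
grip_force: 8.0
```

Emit:
jog_arm(plan=[[0,0,0,0,-0.3],[0,0,0,0,-0.2],[0,0,0,0,0],[0,0,0,0,0.2],[0,0,0,0,0.2],[0,0,0.3,0,0.2],[0,0,0.7,0,0.2],[0,0,1,0,0.2],[0,0,1,0,0.2]])

```text
time: 20.5
tool_pos: [0.4754, 0.0439, 0.0966]
tool_rot: [-3.14, -0.006, -0.288]
contact_force: [-1.3, -0.1, -0.3]
opening: 0.0551
grip_force: 0.0
```

Emit:
jog_arm(plan=[[0,0.6,0.2,0,0.2],[0,1,0.5,0,0.2],[0,1,0.5,0,0.2]])

```text
time: 20.8
tool_pos: [0.4744, 0.127, 0.1354]
tool_rot: [-3.139, -0.004, -0.284]
contact_force: [0.5, -0.3, -0.1]
opening: 0.055
grip_force: 0.0
```

Emit:
jog_arm(plan=[[0,0.6,0,0,0.2],[0,1,0,0,0.2],[0,1,0,0,0.2],[0,1,0,0,0.2],[0,1,0,0,0.2]])

```text
time: 21.3
tool_pos: [0.4729, 0.2027, 0.1328]
tool_rot: [3.14, 0.001, -0.288]
contact_force: [0.6, -0.6, -0.3]
opening: 0.0549
grip_force: 0.0
```

```bash
python3 - <<'E'
from h import *
np.set_printoptions(precision=2,suppress=True)
s=readout.observe();print(s["tool_pos"]*1000,np.degrees(s["tool_rot"]))
im=cams.read_camera("scene");t=cams.read_camera("top")
cv2.imwrite("pics/scene4.png",im);cv2.imwrite("pics/top4.png",t)
a=cv2.resize(im[190:235,240:295],None,fx=8,fy=8,interpolation=2)
b=cv2.resize(t[190:238,262:307],None,fx=7.5,fy=7.5,interpolation=2)
o=np.zeros((360,440+338,3),np.uint8);o[:,:440]=a;o[:360,440:]=b[:360,:338]
cv2.imwrite("pics/c4.png",o)
print("pred px",w2p("scene",rect(.4734,.044,.046,-.288)))
E
```

```text
[472.88 202.73 132.82] [179.93   0.06 -16.52]
pred px [[279.43 211.27]
 [271.24 215.02]
 [253.28 206.7 ]
 [261.46 203.23]]
```

View pics/c4.png

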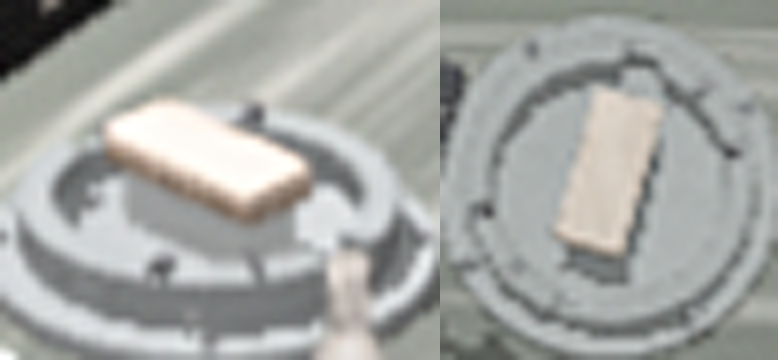

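The tiles are stacked neatly and squarely: scene crop corners (104,128), (312,178) and (250,205) match prediction within half a pixel. Next I'll fit the lid handle's pose from the saved pictures in both cameras.

```bash
cat > fit.py <<'E'
from h import *
from scipy.optimize import minimize
S=8
def sil(n,pts,box):
    x,y,w,h=box; q=((w2p(n,pts)-[x,y]+.5)*S)
    m=np.zeros((h*S,w*S),np.uint8); cv2.fillConvexPoly(m,cv2.convexHull((q*16).astype(np.int32)),255,shift=4)
    return cv2.resize(m,(w,h),interpolation=cv2.INTER_AREA)/255.
def bar(x,y,yaw,z0=0): return np.vstack([rect(x,y,z0+z,yaw,.060,.012) for z in(.050,.077)])
def fit(n,img,box,z0=0,p0=(467,250,-13)):
    x,y,w,h=box; g=img[y:y+h,x:x+w].max(2).astype(float); tgt=np.clip((225-g)/(225-35),0,1); tgt[tgt<.2]=0
    f=lambda p:((sil(n,bar(p[0]/1e3,p[1]/1e3,np.radians(p[2]),z0),box)-tgt)**2).sum()
    r=min((minimize(f,np.array(p0)+d,method="Nelder-Mead",options=dict(initial_simplex=np.array(p0)+np.array([[0,0,0],[4,0,0],[0,4,0],[0,0,5]])+d)) for d in(np.zeros(3),np.array([2,-1,2]))),key=lambda r:r.fun)
    return r.x,r.fun,tgt.sum()
if __name__=="__main__":
    np.set_printoptions(precision=1,suppress=True)
    t=cv2.imread("pics/top0.png"); s=cv2.imread("pics/scene0.png")
    print("handle top",fit("top",t,(215,202,18,25)))
    # lid disc
    for v in(150,170,190):
        c,k=blob(t,lambda a:a.min(2)>v,(205,196,38,36)); w=p2w("top",k,.05)[:,:2]*1e3
        h=cv2.convexHull(w.astype(np.float32)).reshape(-1,2); A=np.c_[2*h,np.ones(len(h))]
        q=np.linalg.lstsq(A,(h**2).sum(1),rcond=None)[0]; print("disc",v,q[:2],np.sqrt(q[2]+q[:2]@q[:2]))
    # stacked tiles vs stand, top cam
    t4=cv2.imread("pics/top4.png")
    print("stack",meas("top",t4,lambda a:(a[...,2]-a[...,0])>22,(274,198,22,30),.046))
    sx=s[225:250,212:240].max(2); print(sx[::2,::2])
E
python3 fit.py
```

```text
handle top (array([466.3, 250.2, -13.9]), np.float64(3.904125847612414), np.float64(89.01578947368421))
disc 150 [480.8 242.4] 61.26422187368538
disc 170 [469.4 251.4] 51.21893811989247
disc 190 [469.  251.4] 49.78981146131872
stack (array([488.2,  30.1]), array([486.3,  31.7]), (11.144009590148926, 34.112091064453125), np.float32(165.77998))
[[170 169 175 183 210 222 203 171 166 181 201 187 179 162]
 [167 178 158 115 185 193 164 167 189 204 176 185 198 162]
 [181 207  48  41  48  87 149 197 203 172 191 204 190 199]
 [210 225  39  31  37  44  45 107 204 255 247 217 202 176]
 [223 253  66  31  27  32  40  41  56 160 254 255 255 250]
 [255 255  79  27  31  31  25  32  37  38  49 223 254 253]
 [255 114  24  25  33  31  32  33  29  37  25 155 255 252]
 [254 255 238  82  21  28  29  28  29  29  24 112 255 252]
 [253 253 255 255 233  71  25  25  28  32  25 111 255 252]
 [252 253 252 253 255 255 201  62  21  22  21  71 237 255]
 [252 252 253 252 252 253 255 255 200  46  25  31  93 252]
 [252 252 252 252 252 252 252 252 255 255 176 255 255 254]
 [253 252 252 252 251 252 251 252 252 253 255 254 254 251]]
```

Emit:
jog_arm(plan=[[-0.074,0.3,-0.2,0.028,0.2],[-0.074,0.585,-0.4,0.028,0.2],[-0.074,0.585,-0.65,0.028,0.2],[-0.074,0.585,-0.8,0.028,0.2],[-0.074,0.585,-0.8,0.028,0.2],[-0.074,0.585,-0.8,0.028,0.2]])

```text
time: 22.0
tool_pos: [0.4677, 0.2501, 0.0699]
tool_rot: [3.141, -0.0, -0.245]
contact_force: [0.4, 0.2, 0.2]
opening: 0.0552
grip_force: 0.0
```

Emit:
jog_arm(plan=[[0,0,-0.2,0,0.2],[0,0,-0.35,0,0.2],[0,0,-0.45,0,0.2],[0,0,-0.474,0,0.2],[0,0,-0.474,0,0.2]])

```text
time: 22.5
tool_pos: [0.4673, 0.2507, 0.0316]
tool_rot: [3.141, 0.0, -0.244]
contact_force: [0.4, 0.3, -0.1]
opening: 0.0552
grip_force: 0.0
```

Emit:
jog_arm(plan=[[0,0,0,0,0],[0,0,0,0,-0.2],[0,0,0,0,-0.3],[0,0,0,0,-0.4],[0,0,0,0,-0.5],[0,0,0,0,-0.6],[0,0,0,0,-0.7],[0,0,0,0,-0.8],[0,0,0,0,-1],[0,0,0,0,-1],[0,0,0,0,-1],[0,0,0,0,-1]], squeeze=40)

```text
time: 23.7
tool_pos: [0.4673, 0.2508, 0.0317]
tool_rot: [3.142, -0.0, -0.244]
contact_force: [0.1, 0.6, -0.3]
opening: 0.0114
grip_force: 40.0
```

```bash
python3 - <<'E'
from h import *
np.set_printoptions(precision=2,suppress=True)
s=readout.observe();print(s["tool_pos"]*1000,np.degrees(s["tool_rot"]),s["contact_force"],s["torque"],s["opening"],s["grip_force"])
cv2.imwrite("pics/scene5.png",cams.read_camera("scene"))
E
```

```text
[467.32 250.8   31.68] [180.    -0.   -13.96] [ 0.07  0.64 -0.33] [ 0.18 -0.01  0.04] 0.01135544282484072 39.9994432926178
```

Emit:
jog_arm(plan=[[0,0,0.1,0,-1],[0,0,0.25,0,-1],[0,0,0.45,0,-1],[0,0,0.65,0,-1],[0,0,0.8,0,-1],[0,0,0.8,0,-1],[0,0,0.8,0,-1],[0,0,0.8,0,-1]])

```text
time: 24.55
tool_pos: [0.4667, 0.2505, 0.095]
tool_rot: [3.141, 0.001, -0.244]
contact_force: [-1.9, -0.2, -1.5]
opening: 0.0116
grip_force: 40.0
```

Emit:
jog_arm(plan=[[0.01,-0.15,0,0,-1],[0.015,-0.4,0,-0.01,-1],[0.025,-0.65,0,-0.01,-1],[0.025,-0.86,0,-0.01,-1]])

```text
time: 24.95
tool_pos: [0.4689, 0.1802, 0.095]
tool_rot: [3.14, 0.001, -0.259]
contact_force: [0.2, 0.1, -1.5]
opening: 0.0117
grip_force: 40.0
```

Emit:
jog_arm(plan=[[0.01,-0.25,0,0,-1],[0.015,-0.5,0,-0.01,-1],[0.025,-0.7,0,-0.01,-1],[0.025,-0.86,0,-0.01,-1]])

```text
time: 25.35
tool_pos: [0.4709, 0.1115, 0.0952]
tool_rot: [3.141, 0.001, -0.276]
contact_force: [0.1, -0.4, -1.7]
opening: 0.0116
grip_force: 40.0
```

Emit:
jog_arm(plan=[[0.01,-0.25,0,0,-1],[0.015,-0.5,0,-0.008,-1],[0.025,-0.7,0,-0.008,-1],[0.025,-0.8,0,-0.008,-1],[0.025,-0.866,0,-0.008,-1],[0.025,-0.866,0,-0.008,-1],[0.025,-0.866,0,-0.008,-1],[0.025,-0.866,0,-0.008,-1]])

```text
time: 26.15
tool_pos: [0.4732, 0.0444, 0.0956]
tool_rot: [-3.142, 0.0, -0.287]
contact_force: [0.3, 0.3, -1.2]
opening: 0.0116
grip_force: 40.0
```

```bash
python3 - <<'E'
from h import *
np.set_printoptions(precision=2,suppress=True)
s=readout.observe();print(s["tool_pos"]*1000,np.degrees(s["tool_rot"]),s["contact_force"],s["torque"],s["opening"],s["grip_force"])
im=cams.read_camera("scene"); cv2.imwrite("pics/scene6.png",im)
z=s["tool_pos"][2]-.0317
def circ(x,y,z,r): a=np.linspace(0,2*np.pi,73)[:-1]; return np.c_[x+r*np.cos(a),y+r*np.sin(a),0*a+z]
x,y=s["tool_pos"][:2]
hull=cv2.convexHull(np.vstack([w2p("scene",circ(x,y,z,.052)),w2p("scene",circ(x,y,z+.05,.052))]).astype(np.float32)).reshape(-1,2)
print("pred L/R/bottom",hull[:,0].min(),hull[:,0].max(),hull[:,1].max())
top=w2p("scene",circ(x,y,z+.05,.052)); print("top disc L/R",top[:,0].min(),top[:,0].max(), z)
# row profiles at mid wall
v=int(round(w2p("scene",[[x,y,z+.02]])[0,1])); 
for r in(v-4,v,v+4): print(r,im[r,218:316].min(1))
E
```

```text
[473.18  44.45  95.64] [-180.      0.01  -16.44] [ 0.28  0.34 -1.19] [ 0.08  0.01 -0.04] 0.01156996186810577 39.99802887439728
pred L/R/bottom 247.0164 285.16626 211.75124
top disc L/R 247.01640673454455 285.1662642703772 0.06393788416650725
193 [ 36  34  36  30  29  21  23  29  34  24  24  20  27  27  23  29  23  20
  24  23  25  25  21  24  24  25  21  33 114 165 176 174 183 177 160 170
 194 205 201 196 193 197 196 195 204 206 206 206 206 204 203 197 198 198
 203 206 204 199 190 180 176 162 155 149 140 132 170 194 193 193 191 189
 182 177 178 180 183 191 188 178 170 172 172 171 169 166 165 165 166 163
 159 157 158 167 184 192 195 193]
197 [ 36  36  41  41  39  36  39  36  33  33  33  26  22  21  24  23  23  20
  23  21  17  16  23  17  21  48 117 146 160 172 175 178 179 181 165 163
 165 169 170 173 176 178 175 175 174 174 175 175 177 177 176 174 173 175
 176 174 174 172 171 167 163 159 155 149 138 132 170 177 167 164 174 181
 187 187 177 173 174 176 172 167 163 164 163 160 160 158 159 158 156 161
 162 172 184 155 167 141 116 136]
201 [ 27  30  29  39  35  37  33  38  36  37  37  34  35  33  33  26  18  13
  15  44 116 142 164 165 163 161 159 157 159 170 173 177 180 180 179 168
 170 171 172 172 174 173 175 178 177 178 176 178 176 177 178 178 179 175
 174 172 171 169 167 164 161 158 151 145 136 127 170 186 182 174 169 171
 177 177 167 163 164 165 163 158 157 156 157 158 159 160 166 174 183 185
 183 180 179 161 136 118 117 115]
```

The lid's edges (246.0, 283.8) match prediction after the same ~1 px bias, so it's centred. Descending.

Emit:
jog_arm(plan=[[0,0,-0.1,0,-1],[0,0,-0.2,0,-1],[0,0,-0.3,0,-1],[0,0,-0.37,0,-1],[0,0,-0.4,0,-1],[0,0,-0.4,0,-1],[0,0,-0.4,0,-1]])

```text
time: 26.9
tool_pos: [0.4735, 0.0438, 0.0638]
tool_rot: [3.142, -0.0, -0.288]
contact_force: [0.8, -0.3, -1.4]
opening: 0.0118
grip_force: 40.0
```

Emit:
jog_arm(plan=[[0,0,-0.02,0,-1],[0,0,-0.04,0,-1],[0,0,-0.04,0,-1]])

```text
time: 27.2
tool_pos: [0.4732, 0.0439, 0.0604]
tool_rot: [3.141, 0.0, -0.288]
contact_force: [-0.3, -0.2, -1.4]
opening: 0.0116
grip_force: 40.0
```

Emit:
jog_arm(plan=[[0,0,-0.02,0,-1],[0,0,-0.04,0,-1],[0,0,-0.04,0,-1]])

```text
time: 27.5
tool_pos: [0.4731, 0.0439, 0.0571]
tool_rot: [3.141, 0.0, -0.288]
contact_force: [0.5, 0.6, -2.4]
opening: 0.0116
grip_force: 40.0
```

Emit:
jog_arm(plan=[[0,0,-0.02,0,-1],[0,0,-0.04,0,-1],[0,0,-0.04,0,-1]])

```text
time: 27.8
tool_pos: [0.4731, 0.0439, 0.0538]
tool_rot: [3.141, 0.001, -0.288]
contact_force: [-0.1, -0.2, -1.7]
opening: 0.0116
grip_force: 40.0
```

Emit:
jog_arm(plan=[[0,0,-0.02,0,-1],[0,0,-0.04,0,-1],[0,0,-0.04,0,-1]])

```text
time: 28.1
tool_pos: [0.4731, 0.0439, 0.0506]
tool_rot: [3.141, 0.0, -0.288]
contact_force: [-0.8, -1.2, -1.4]
opening: 0.0121
grip_force: 40.0
```

Emit:
jog_arm(plan=[[0,0,-0.02,0,-1],[0,0,-0.04,0,-1],[0,0,-0.04,0,-1]])

```text
time: 28.4
tool_pos: [0.4731, 0.0439, 0.0474]
tool_rot: [3.141, 0.0, -0.288]
contact_force: [-0.4, 0.0, -1.7]
opening: 0.012
grip_force: 40.0
```

Emit:
jog_arm(plan=[[0,0,-0.02,0,-1],[0,0,-0.04,0,-1],[0,0,-0.04,0,-1]])

```text
time: 28.7
tool_pos: [0.4731, 0.0439, 0.0442]
tool_rot: [3.141, 0.0, -0.288]
contact_force: [-0.0, 0.2, -1.7]
opening: 0.0118
grip_force: 40.0
```

Emit:
jog_arm(plan=[[0,0,-0.015,0,-1],[0,0,-0.022,0,-1],[0,0,-0.022,0,-1]])

```text
time: 29.0
tool_pos: [0.4732, 0.0439, 0.0426]
tool_rot: [3.141, 0.0, -0.288]
contact_force: [-0.0, 0.0, -2.1]
opening: 0.0114
grip_force: 40.0
```

Emit:
jog_arm(plan=[[0,0,-0.01,0,-1],[0,0,-0.01,0,-1],[0,0,-0.01,0,-1]])

```text
time: 29.3
tool_pos: [0.4733, 0.0439, 0.0419]
tool_rot: [3.142, 0.0, -0.288]
contact_force: [0.1, 1.1, -2.4]
opening: 0.0117
grip_force: 40.0
```

Emit:
jog_arm(plan=[[0,0,-0.01,0,-1],[0,0,-0.01,0,-1],[0,0,-0.01,0,-1]])

```text
time: 29.6
tool_pos: [0.4734, 0.0438, 0.0416]
tool_rot: [3.142, -0.0, -0.288]
contact_force: [-2.1, -0.0, 5.4]
opening: 0.0119
grip_force: 40.0
```

The lid is home: contact at 41.6, as predicted. Turning clockwise.

Emit:
jog_arm(plan=[[0,0,0,-0.03,-1],[0,0,0,-0.06,-1],[0,0,0,-0.09,-1],[0,0,0,-0.12,-1],[0,0,0,-0.15,-1],[0,0,0,-0.18,-1],[0,0,0,-0.2,-1],[0,0,0,-0.2,-1]])

```text
time: 30.4
tool_pos: [0.4736, 0.0438, 0.0416]
tool_rot: [-3.142, -0.001, -0.602]
contact_force: [-0.7, -0.4, 5.0]
opening: 0.0114
grip_force: 40.0
```

```bash
python3 - <<'E'
from h import *
np.set_printoptions(precision=3,suppress=True)
s=readout.observe();print(s["tool_pos"]*1000,np.degrees(s["tool_rot"]),s["contact_force"],s["torque"],s["opening"],s["grip_force"],s["qpos"])
E
```

```text
[473.595  43.755  41.644] [-179.995   -0.054  -34.485] [-0.72  -0.428  5.021] [-0.012  0.317  0.258] 0.011429622444855406 40.026885867118835 [-0.069  0.459  1.866 -0.001  0.817  2.104]
```

Emit:
jog_arm(plan=[[0,0,0,-0.03,-1],[0,0,0,-0.06,-1],[0,0,0,-0.09,-1],[0,0,0,-0.115,-1],[0,0,0,-0.135,-1],[0,0,0,-0.135,-1],[0,0,0,-0.135,-1],[0,0,0,-0.135,-1]])

```text
time: 31.2
tool_pos: [0.4738, 0.0439, 0.0416]
tool_rot: [-3.141, -0.001, -0.813]
contact_force: [-1.4, 0.9, 5.4]
opening: 0.0117
grip_force: 40.0
```

```bash
python3 - <<'E'
from h import *
np.set_printoptions(precision=3,suppress=True)
s=readout.observe();print(s["tool_pos"]*1000,np.degrees(s["tool_rot"]),s["contact_force"],s["torque"],s["opening"],s["grip_force"],s["time"])
a=cams.read_camera("scene")[185:235,235:300];t=cams.read_camera("top")[188:240,258:312]
a=cv2.resize(a,None,fx=7,fy=7,interpolation=2);t=cv2.resize(t,(346,333),interpolation=2)
o=np.zeros((350,455+345,3),np.uint8);o[:,:455]=a;o[:333,455:]=t[:,:345];cv2.imwrite("pics/fin.png",o)
def rib(deg): y=np.radians(-16.5-deg);return [.4734+.061*np.cos(y),.044+.061*np.sin(y),.031]
P=[rib(d) for d in(0,30,60,180,210,240)]
print((w2p("scene",P)-[235,185])*7+3,(w2p("top",P)-[258,188])*6.4+[458,3])
E
```

```text
[473.759  43.942  41.625] [-179.958   -0.049  -46.556] [-1.445  0.924  5.38 ] [0.265 0.271 0.206] 0.011689802587289381 40.02916216850281 31.2
[[119.191 156.337]
 [185.831 139.827]
 [260.917 139.96 ]
 [331.181 255.102]
 [260.794 274.437]
 [178.547 274.236]] [[655.104  58.983]
 [704.389  88.375]
 [732.428 138.164]
 [592.655 270.692]
 [542.981 240.654]
 [515.313 190.213]]
```

View pics/fin.png

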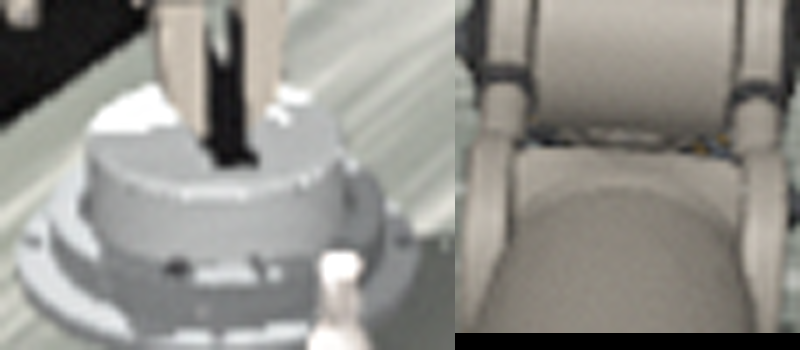

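The lid sits flush in the collar. The handle's near end points at the single vent rib, at crop (262,268) against a predicted (261,274). The lock pair is beyond it at (180,268). I'll settle briefly, then hand in.

Emit:
jog_arm(plan=[[0,0,0,0,-1],[0,0,0,0,-1],[0,0,0,0,-1],[0,0,0,0,-1],[0,0,0,0,-1]])

```text
time: 31.8
tool_pos: [0.4738, 0.044, 0.0416]
tool_rot: [-3.141, -0.001, -0.813]
contact_force: [-0.5, 0.7, 5.3]
opening: 0.0117
grip_force: 40.0
```

```bash
python3 - <<'E'
from cell import readout, ticket
s=readout.observe();print(s["tool_pos"],s["tool_rot"],s["qvel"].round(4),s["torque"],s["grip_force"])
print(ticket.hand_in())
E
```

```text
[0.47375568 0.0439617  0.04162489] [-3.14082676e+00 -8.66268031e-04 -8.12545568e-01] [ 0.0006 -0.0001  0.0001 -0.0012  0.0007  0.    ] [0.20056944 0.20501911 0.2754765 ] 40.0291907787323
the job is handed in; nothing more can be done
None
```

The job is handed in: both tiles are stacked squarely on the stand, and the lid is fully home, turned about 30° clockwise to the vent mark and still gripped; the jar, tape roll and dropper were not touched.

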